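# Latch the dust box of a shoe-repair finishing machine

### The arm

A 6-joint arm with a two-finger parallel gripper is mounted at the origin on the work surface. World frame = base frame: x ahead of the robot, y to its left, z up, the work surface at z = 0. Lengths are in mm, angles in rad, forces in N, time in s.
With the tool pointing down it reaches from about 300 to 775 mm from the base axis. Payload 14.6 kg.
Tool frame: the origin (TCP) lies on the front face of the gripper's body, between the roots of the fingers; the fingertips stand 97 mm ahead of it and the grasp point (between the pads) lies 78 mm ahead of it; z points along the fingers, y is the line along which they close (so a half turn about z gives the same grasp; the last joint's range is limited). The gripper opens to 94 mm and grips with 3 to 60 N. Pads are 16 mm wide; open, the fingers measure 119 mm over their backs; the gripper's body (75 mm by 177 mm) begins 78 mm behind the grasp point.
Start: joints at [1.141, 0.3, 1.521, -0, 1.321, -0.067], TCP at [195.188, 514.19, 302.646] pointing down, gripper open.
Joint ranges: [-3.03, 3.03], [-0.79, 2.21], [0.23, 2.52], [-1.04, 4.18], [0, 3.07], [-2.55, 2.55]. Speed limits (rad/s): [2.22, 2.22, 2.57, 3.14, 3.14, 3.14].

### API

Orientations are given as [roll, pitch, yaw] about the fixed x, y, z axes, in that order (R = Rz(yaw) Ry(pitch) Rx(roll)).
In Python, from cell import * gives the robot as it stands.
- The arm moves only by the tool carry_out, never from a script. Its arguments are lists of equal length, an entry for each row: "slide": the shift along the world's x, y, z scaled (see below), a list of three; "dr": the turn, a rotation vector about the world's x, y, z scaled (see below), a list of three; "gripper": the opening in per cent of the stroke, from 0 (shut) to 100 (fully open). A call has 1 to 10 rows; each row is the pose to reach, as a shift and turn from the pose commanded when the call began, turning the shorter way round; what a row does not reach only later rows make up. The controller multiplies each number of a shift by 0.25 m and each number of a turn by 360 degrees. A row lasts 1/12 s, in which the tool goes at most 41.7 mm and 7.16 degrees, less where a joint would pass 70% of its speed; a pose out of reach is approached as far as the arm can. A call with a number of a shift or a turn outside -1 to 1 is refused whole. A call with a gripper value outside its range is refused whole. The fingers move at their own pace and stop on an object; "newtons" is the grip in N (left out, the last holds). Time passes only in rows, so rows that repeat a pose let the fingers close. It gives the time, the measured TCP pose, the force, the opening and the grip force at its end, in the units of the state.
- read_state(): the state, without advancing time (a new reading comes with each control period).
- camera(name): name is "side" or "top" or "wrist"; returns the picture (420x560x3 uint8, red, green, blue); there is no depth.
- camera_model(name): a dict with "vfov" (degrees; the focal length in pixels is half the picture's height over the tangent of half this angle, whatever the lens; pixels are square), "cx", "cy" (the principal point, pixels), "k1" (the pictures are not rectified: a ray, as slopes to the right and down, at radius r is drawn at 1 + k1 r^2 times it, then the intrinsics apply), "R" (3x3) and "t" (3): a world point X has camera coordinates R X + t. Camera axes: x right, y down, z forward; pixel columns grow to the right and rows downward; lengths in mm; the calibration is good to about 2 mm. A picture is of the moment at which its call begins: read the wrist's pose just before it. camera_model takes no time and is no camera call; for the wrist camera it gives the pose at the moment of the call.
- sign_off(): hands the job in; it is judged then, once.
The state is a dict: "clock": time; "joints": joint angles; "qd": joint speeds; "effort": joint torques, N m; "eef_pos": TCP position; "eef_rot": TCP orientation; "wrist_force": force on the tool from outside, world axes, zero at the start; "moment": the same for the moment, N m; "finger_gap": finger opening in mm; "finger_force": force on a finger pad.
Only numpy, scipy, OpenCV 4.12 (cv2) and the standard library are available. Lean on these libraries where they do the work, as an engineer would, in place of code of your own. Each camera call takes 0.05 s, during which the arm holds its last target. There are 200 camera calls.

### The job

The emptied dust box of the finishing machine has been left part-way out on its runners. Slide it in until it touches the rubber seal, swing the draw latch's wire loop over and hook it behind the brass keeper while the lever is still up, then press the lever down over centre until it bears on its rubber bumper and the box stays drawn tight. Work by feel: do not force the loop against the keeper or crush the bumper under the lever, and leave the tools and tins on the bench where they are.

Things in the scene. Friction and masses are not known exactly. Their poses are not given: they have to be found in the camera images.
- finisher: Bench shoe-finishing machine, fixed: dark green plinth 250x310 mm, top 130 mm above the bench, motor and two wheels over 140 mm behind the port. Origin: on the bench under the middle of its suction-port face. y points straight out of the port, the way the dust box slides out; x across, z up; the plinth fills y<0. Keeper and latch lie at x=0. A tack tin and heel rubbers stand on the plinth.
- dust_box (a joint): How far the grey-blue dust box (164 wide, 200 long, top 130 mm above the bench, 0.9 kg) stands out of the port along the machine's y, m. It starts 30-55 mm out and slides with 1.5 N friction. It meets the springy black rubber seal at 0.0125; from there the seal pushes back about 3 N per mm. 0 is a hard stop; latched it sits near 0.0013.
- box_end (a point): Centre line of the dust box's free end face (dark plate, the face to push on), 92 mm above the bench. The box end moves with the box along the machine's y.
- keeper_seat (a point): Where the centre of the loop's bar lies when hooked: behind the brass keeper's wall (the side away from the latch), 5.5 mm above the plinth top, 24 mm inside the port face. Axes as the machine's. The wall is 22 mm wide, 3 mm thick, leans 25 degrees away from the latch and tops out 12 mm above the plinth, its upper edge just over the seat; its plate is 52 mm wide, 3 mm high.
- loop_bar (a point): Centre of the cross bar of the latch's wire loop: 5 mm steel wire, 40 mm over the outside, 76 mm from pin to bar, side wires straddling the lever. With the box just on its seal, lever up, the bar falls on top of the keeper wall: draw the loop about 3-4 mm (10-20 N) away from the latch against the seal, let it down behind the wall, let go and it stays, pulled snug by the seal.
- latch_loop (a joint): Angle of the wire loop against the lever, rad. The loop swings freely on a pin 9 mm from the lever's pivot and falls under its own weight. Its slope above level, pointing towards the keeper, is latch_loop minus latch_lever. It starts folded back over the box, past upright, leaning on a stop at 3.96.
- latch_lever (a joint): Lever angle, rad: 0 is level along the machine's +y; grows as it is raised; 1.868 is its open stop, leaning towards the keeper. Starts 1.67-1.85 and stays where it is left (0.13 N m friction), so it does not drop shut by itself. Pressing it down with the loop hooked takes about 6 N at the tab and passes centre at about 0.2; press on until it bears on the bumper, somewhere between -0.09 and 0.11.
- lever_pivot (a point): The lever's hinge axis (along the machine's x): on the box top, 42 mm from the box's inner face, 12 mm above the top, so 142 mm above the bench. It moves with the box.
- lever_tab (a point): Upper face of the thumb tab at the lever's end, 54 mm from the pivot. The steel lever is 20 mm wide and 4 mm thick, the tab 26 mm wide. With the lever level this point is 148 mm above the bench.
- keeper: The brass-coloured keeper screwed to the plinth top; origin on the plinth top under the seat.
- bumper: Rubber bumper, 14 mm wide, on the box top under the lever, 42 mm from the lever's pivot: the lever's shut stop. It is screwed in to suit each box, so its top stands 8 to 15.5 mm above the box top (not measured). The rubber gives 1 mm per 25 N. Origin on the box top under it.
- tack_tin: White tin of tacks, 50 mm wide, 26 mm high, standing on the plinth top in front of the keeper. To be left alone. Origin at its underside.
- heel_blocks: Two stacked black rubber heel pieces, 55x50x24 mm, on the plinth top behind the keeper. To be left alone. Origin at its underside.
- hammer: Shoemaker's hammer with wooden handle, about 220 mm long, lying beside the box's runners on the far side. To be left alone. Origin at its underside.
- shoe_last: Honey-yellow plastic shoe last, about 240 mm long and 100 mm high, on the left of the bench. To be left alone. Origin at its underside.
- glue_tin: Red and blue glue tin, 86 mm wide, 103 mm high, far left. To be left alone. Origin at its underside.
- awl: Awl with wooden handle, 140 mm long, on the left. To be left alone. Origin at its underside.

How it is judged (in metres and radians):
On the way, in this order (a step that is already met when the one before it is completed fails the run):
1. the dust box has been slid in to its seal (value of joint dust_box below 0.015 m), for 0.1 s.
2. the loop's bar is seated behind the keeper, the lever still up (y of loop_bar in the frame of keeper_seat between -0.004 and 0.004 m and z of loop_bar in the frame of keeper_seat below 0.0035 m and value of joint latch_lever above 1.2 rad), for 0.3 s.
At the end, for the whole second after the job is handed in: The lever is down past centre (below 0.15 rad) and bears on its bumper (over 0.3 N), the loop's bar is within 4 mm of its seat behind the keeper and no more than 3.5 mm above it, and the dust box is drawn in to less than 4 mm from its stop; all stays so when let go (value of joint latch_lever below 0.15 rad and contact force between latch_lever and bumper above 0.3 N and value of joint dust_box below 0.004 m and y of loop_bar in the frame of keeper_seat between -0.004 and 0.004 m and z of loop_bar in the frame of keeper_seat below 0.0035 m); the robot touches nothing.
It fails at once if the loop is forced onto the keeper with more than 80 N (contact force between latch_loop and keeper above 80 N).
It fails at once if the rubber bumper is crushed under the lever with more than 30 N (contact force between latch_lever and bumper above 30 N).
It fails at once if a tool, tin or other thing on the bench is shifted by more than 20 mm (distance of any of tack_tin, heel_blocks, hammer, shoe_last, glue_tin, awl from where it was at the start of the episode above 0.02 m).
It also fails if it takes over 72 s, if anything falls off the work surface, if the arm or the gripper's body presses on something with over 40 N, if the wrist force passes 120 N, or if a joint passes its speed limit or range.

## Working session

There is one attempt and no reset: what is moved stays moved. The work goes in short steps, Python scripts to look and compute and a tool call to move; the robot and the scene stay as the last step left them, time stands still between calls to the robot, and variables do not carry over. Pictures are saved under pics/ and viewed, at most 10 in all, crops included, and the job is handed in when it is done.

Besides the shell and the picture viewer there is one more tool, called after "Request:" in YAML: its name, and indented under it one key for each argument. carry_out: Moves the arm, as the interface text tells. Its arguments: {"type":"object","properties":{"slide":{"type":"array","items":{"type":"array","items":{"type":"number","minimum":-1,"maximum":1}}},"dr":{"type":"array","items":{"type":"array","items":{"type":"number","minimum":-1,"maximum":1}}},"gripper":{"type":"array","items":{"type":"number"}},"newtons":{"type":"number"}},"required":["slide","dr","gripper"]}

```bash
mkdir -p pics; python3 - <<'E'
from cell import *
import cv2,numpy as np
s=read_state();print({k:np.round(v,3).tolist() for k,v in s.items()})
for n in("side","top"):
    im=camera(n);cv2.imwrite(f"pics/{n}0.png",im[:,:,::-1]);m=camera_model(n)
    print(n,{k:np.round(v,4).tolist() for k,v in m.items()}, (-np.array(m["R"]).T@np.array(m["t"])).round())
E
```

```text
{'clock': 0.0, 'joints': [1.141, 0.3, 1.522, -0.0, 1.321, -0.067], 'qd': [0.0, -0.0, 0.0, 0.001, -0.0, -0.0], 'effort': [0.001, -53.18, -35.274, 0.071, 0.024, -0.0], 'eef_pos': [195.116, 514.063, 302.072], 'eef_rot': [-3.14, -0.0, 2.779], 'wrist_force': [-0.047, -0.645, 0.388], 'moment': [-0.025, -0.024, 0.06], 'finger_force': 0.0, 'finger_gap': 93.938}
side {'vfov': 48.3371, 'cx': 274.7075, 'cy': 204.2298, 'k1': -0.0941, 'R': [[0.7161, 0.698, -0.0028], [0.4539, -0.4687, -0.7578], [-0.5303, 0.5413, -0.6525]], 't': [-516.4381, -68.8387, 1250.9395]} [1064. -349.  763.]
top {'vfov': 49.5542, 'cx': 280.4545, 'cy': 209.1671, 'k1': -0.116, 'R': [[-0.0022, -1.0, -0.0095], [-0.9956, 0.0031, -0.0933], [0.0933, 0.0093, -0.9956]], 't': [205.8481, 530.1761, 1153.8053]} [ 421.  193. 1200.]
```

View pics/side0.png

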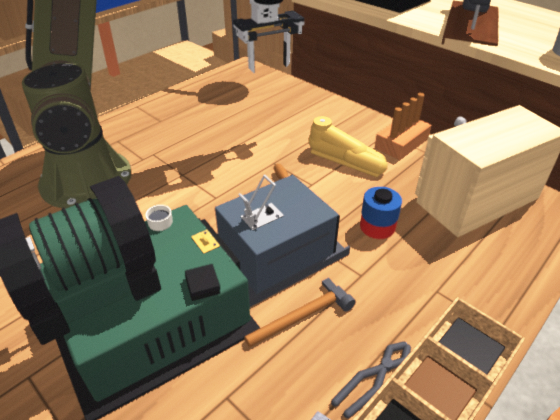

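View pics/top0.png

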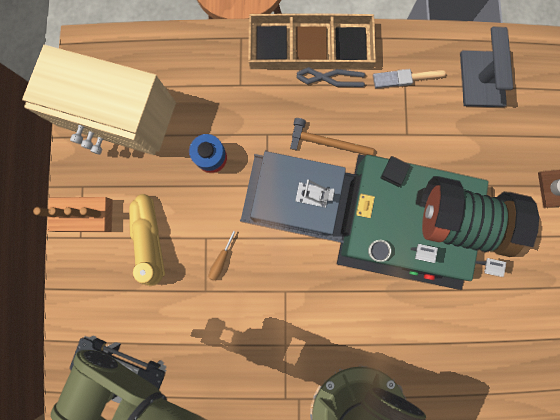

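Box top in the top view spans about (263,152)-(345,237), keeper at about (365,205), latch near (315,193). In the side view the keeper is at (205,241) and the latch loop top at (268,178).

```bash
cat > h.py <<'E'
from cell import *
import cv2,numpy as np
def K(m):
    f=210/np.tan(np.radians(m["vfov"]/2));return np.array([[f,0,m["cx"]],[0,f,m["cy"]],[0,0,1]]),np.array([m["k1"],0,0,0,0.])
def ray(m,p):
    k,d=K(m);u=cv2.undistortPoints(np.array([[p]],float),k,d)[0,0]
    R=np.array(m["R"]);return -R.T@np.array(m["t"]),R.T@np.r_[u,1]
def onz(m,p,z):
    c,d=ray(m,p);return c+d*(z-c[2])/d[2]
def tri(ms,ps):
    A=np.zeros((3,3));b=np.zeros(3)
    for m,p in zip(ms,ps):
        c,d=ray(m,p);d=d/np.linalg.norm(d);P=np.eye(3)-np.outer(d,d);A+=P;b+=P@c
    return np.linalg.solve(A,b)
def proj(m,X):
    k,d=K(m);R=np.array(m["R"]);return cv2.projectPoints(np.atleast_2d(X).astype(float),cv2.Rodrigues(R)[0],np.array(m["t"],float),k,d)[0][:,0]
E
python3 - <<'E'
from h import *
im={n:cv2.imread(f"pics/{n}0.png") for n in("side","top")}
a=cv2.resize(im["top"][140:260,235:395],None,fx=4,fy=4,interpolation=cv2.INTER_CUBIC)
cv2.imwrite("pics/topc.png",a)
b=cv2.resize(im["side"][160:290,190:350],None,fx=4,fy=4,interpolation=cv2.INTER_CUBIC)
cv2.imwrite("pics/sidec.png",b)
for n in im:
    h=cv2.cvtColor(im[n],cv2.COLOR_BGR2HSV)
    m=cv2.inRange(h,(22,150,140),(32,255,255))
    c,l,s,ce=cv2.connectedComponentsWithStats(m)
    for i in range(1,c):
        if s[i,4]>40: print(n,s[i],ce[i].round(1))
E
```

```text
(no output)
```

View pics/topc.png

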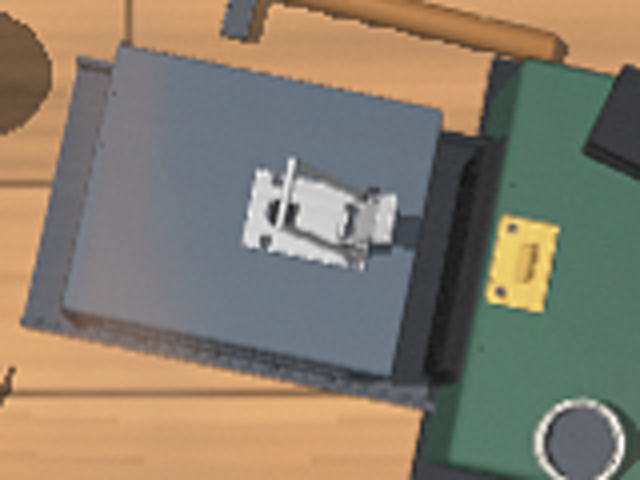

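View pics/sidec.png

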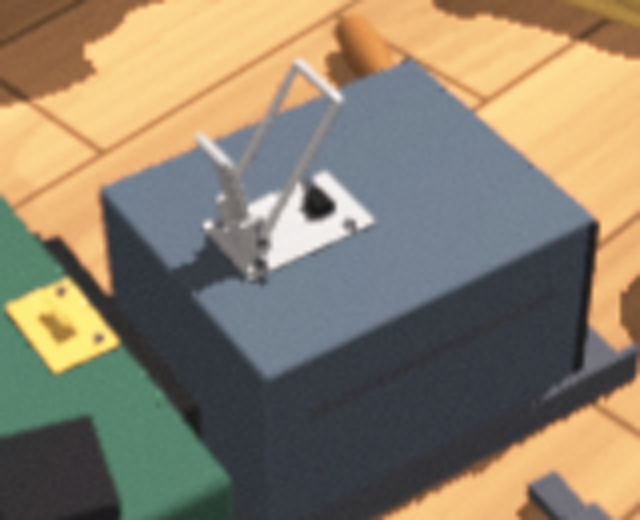

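The top crop shows box-top corners at (122,45),(442,110),(392,376),(65,312), brass plate corners (503,215)-(547,312) and the loop bar at (290,190). The side crop shows box corners (405,60),(103,190),(268,378),(597,222), loop bar (298,63)-(340,100) and lever tab top (200,137).

```bash
cat > m.py <<'E'
from h import *
M={n:camera_model(n) for n in("side","top")}
T=lambda u,v:((u-1.5)/4+235,(v-1.5)/4+140)
S=lambda u,v:((u-1.5)/4+190,(v-1.5)/4+160)
tc=[T(122,45),T(442,110),T(392,376),T(65,312)] # outer-far, inner-far, inner-near, outer-near
sc=[S(597,222),S(268,378),S(103,190),S(405,60)]
a=np.array([onz(M["top"],p,130) for p in tc]);b=np.array([onz(M["side"],p,130) for p in sc])
print("top",a.round(1).tolist(),"\nside",b.round(1).tolist())
print([tri([M["top"],M["side"]],q).round(1).tolist() for q in zip(tc,sc)])
for q in(a,b):
    print("len",[np.linalg.norm(q[i]-q[(i+1)%4]).round(1) for i in range(4)],"ang",[np.degrees(np.arctan2(*(q[i]-q[j])[1::-1])).round(2) for i,j in((0,1),(3,2),(0,3),(1,2))])
kt=[T(503,215),T(560,222),T(547,312),T(488,302)];ks=[S(118,343),S(58,372),S(8,303),S(68,280)]
for m,k in(("top",kt),("side",ks)):
    q=np.array([onz(M[m],p,133) for p in k]);print("plate",m,q.round(1)[:,:2].tolist(),q.mean(0).round(1),"ang",np.degrees(np.arctan2(*(q[0]-q[3])[1::-1])).round(1))
print("bar",tri([M["top"],M["side"]],[T(290,187),S(319,81)]).round(1),"tab",tri([M["top"],M["side"]],[T(385,220),S(205,142)]).round(1))
E
python3 m.py
```

```text
top [[661.4, 239.9, 130.0], [621.3, 48.8, 130.0], [462.8, 80.9, 130.0], [501.1, 273.4, 130.0]] 
side [[666.9, 241.9, 130.0], [624.8, 51.6, 130.0], [468.8, 84.2, 130.0], [505.4, 273.7, 130.0]]
[[663.9, 241.8, 127.7], [622.9, 50.4, 129.3], [464.9, 83.2, 128.1], [502.4, 274.7, 127.6]]
len [np.float64(195.3), np.float64(161.7), np.float64(196.3), np.float64(163.8)] ang [np.float64(78.15), np.float64(78.74), np.float64(-11.79), np.float64(-11.43)]
len [np.float64(194.9), np.float64(159.4), np.float64(193.0), np.float64(164.6)] ang [np.float64(77.53), np.float64(79.07), np.float64(-11.15), np.float64(-11.82)]
plate top [[557.7, 14.1], [553.4, -19.8], [500.0, -10.9], [506.0, 23.9]] [529.3   1.8 133. ] ang -10.8
plate side [[560.4, 16.2], [554.7, -15.4], [502.1, -3.3], [510.4, 27.1]] [531.9   6.1 133. ] ang -12.3
bar [563.6 145.7 217.5] tab [545.7  90.8 202.5]
```

Request:
carry_out:
  slide:
    - [0.8, -0.44, 0]
    - [0.8, -0.44, 0]
    - [0.8, -0.44, 0]
    - [0.8, -0.44, 0]
    - [0.8, -0.44, 0]
    - [0.8, -0.44, 0]
    - [0.8, -0.44, 0]
    - [0.8, -0.44, 0]
    - [0.8, -0.44, 0]
    - [0.8, -0.44, 0]
  dr:
    - [0, 0, -0.19]
    - [0, 0, -0.19]
    - [0, 0, -0.19]
    - [0, 0, -0.19]
    - [0, 0, -0.19]
    - [0, 0, -0.19]
    - [0, 0, -0.19]
    - [0, 0, -0.19]
    - [0, 0, -0.19]
    - [0, 0, -0.19]
  gripper: [0, 0, 0, 0, 0, 0, 0, 0, 0, 0]
  newtons: 20

```text
clock: 0.93
eef_pos: [395.3, 404.0, 302.2]
eef_rot: [-3.141, 0.001, 1.578]
wrist_force: [-0.3, 0.1, 0.3]
finger_gap: 30.9
finger_force: 0.0
```

Request:
carry_out:
  slide:
    - [0.786, -0.426, 0]
    - [0.786, -0.426, 0]
    - [0.786, -0.426, 0]
    - [0.786, -0.426, 0]
    - [0.786, -0.426, 0]
    - [0.786, -0.426, 0]
    - [0.786, -0.426, -0.25]
    - [0.786, -0.426, -0.5]
    - [0.786, -0.426, -0.5]
    - [0.786, -0.426, -0.5]
  dr:
    - [0, 0, -0.0345]
    - [0, 0, -0.0345]
    - [0, 0, -0.0345]
    - [0, 0, -0.0345]
    - [0, 0, -0.0345]
    - [0, 0, -0.0345]
    - [0, 0, -0.0345]
    - [0, 0, -0.0345]
    - [0, 0, -0.0345]
    - [0, 0, -0.0345]
  gripper: [0, 0, 0, 0, 0, 0, 0, 0, 0, 0]

```text
clock: 1.77
eef_pos: [589.1, 296.3, 168.6]
eef_rot: [-3.131, 0.008, 1.368]
wrist_force: [-0.2, -0.5, -2.1]
finger_gap: 0.1
finger_force: 0.0
```

Request:
carry_out:
  slide:
    - [-0.012, -0.059, 0]
    - [-0.02, -0.098, 0]
    - [-0.024, -0.118, 0]
    - [-0.027, -0.133, 0]
    - [-0.03, -0.148, 0]
    - [-0.033, -0.163, 0]
    - [-0.036, -0.178, 0]
    - [-0.038, -0.187, 0]
    - [-0.04, -0.196, 0]
    - [-0.04, -0.196, 0]
  dr:
    - [0, 0, 0]
    - [0, 0, 0]
    - [0, 0, 0]
    - [0, 0, 0]
    - [0, 0, 0]
    - [0, 0, 0]
    - [0, 0, 0]
    - [0, 0, 0]
    - [0, 0, 0]
    - [0, 0, 0]
  gripper: [0, 0, 0, 0, 0, 0, 0, 0, 0, 0]

```text
clock: 2.6
eef_pos: [581.6, 248.3, 177.5]
eef_rot: [-3.141, 0.0, 1.368]
wrist_force: [-1.2, 0.2, -0.6]
finger_gap: 0.1
finger_force: 0.0
```

```bash
python3 - <<'E'
from h import *
s=read_state();print(s["eef_pos"],s["eef_rot"],s["wrist_force"])
im=camera("wrist");cv2.imwrite("pics/w1.png",im[:,:,::-1]);m=camera_model("wrist");R=np.array(m["R"]);print(-R.T@np.array(m["t"]),R.round(3),m["vfov"])
E
```

```text
[581.57775811 248.2920879  177.54427492] [-3.14124607e+00  4.19004548e-04  1.36804714e+00] [-1.19124695  0.23902844 -0.56355647]
[594.49659706 311.93093214 258.891606  ] [[ 0.979 -0.202 -0.   ]
 [-0.197 -0.954  0.227]
 [-0.046 -0.222 -0.974]] 70.3102081964235
```

View pics/w1.png

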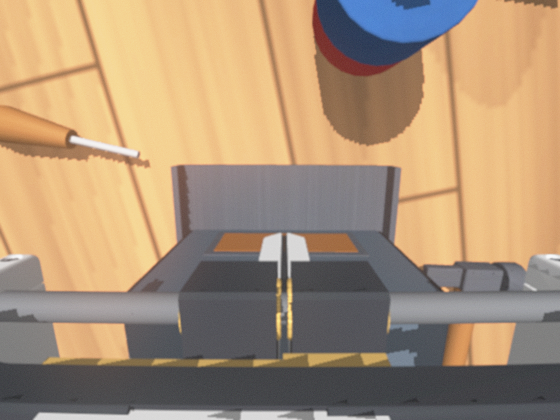

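The wrist view shows the closed fingers centred at (285,245) right at the box's end plate. I'll push on by feel.

Request:
carry_out:
  slide:
    - [-0.0024, -0.0118, 0]
    - [-0.0048, -0.0235, 0]
    - [-0.0072, -0.035, 0]
    - [-0.0097, -0.047, 0]
    - [-0.012, -0.059, 0]
    - [-0.0136, -0.0665, 0]
    - [-0.0136, -0.0665, 0]
  dr:
    - [0, 0, 0]
    - [0, 0, 0]
    - [0, 0, 0]
    - [0, 0, 0]
    - [0, 0, 0]
    - [0, 0, 0]
    - [0, 0, 0]
  gripper: [0, 0, 0, 0, 0, 0, 0]

```text
clock: 3.23
eef_pos: [578.3, 233.8, 177.6]
eef_rot: [3.141, -0.004, 1.369]
wrist_force: [6.2, 20.7, -6.9]
finger_gap: 0.5
finger_force: 10.6
```

Request:
carry_out:
  slide:
    - [0.012, 0.059, 0]
    - [0.024, 0.118, 0]
    - [0.036, 0.177, 0.15]
    - [0.048, 0.236, 0.3]
    - [0.048, 0.236, 0.45]
    - [0.048, 0.236, 0.6]
    - [0.048, 0.236, 0.6]
    - [0.048, 0.236, 0.6]
  dr:
    - [0, 0, 0]
    - [0, 0, 0]
    - [0, 0, 0]
    - [0, 0, 0]
    - [0, 0, 0]
    - [0, 0, 0]
    - [0, 0, 0]
    - [0, 0, 0]
  gripper: [0, 0, 0, 60, 60, 60, 60, 60]

```text
clock: 3.9
eef_pos: [590.5, 290.9, 329.8]
eef_rot: [3.138, -0.002, 1.368]
wrist_force: [-0.1, 0.7, -0.7]
finger_gap: 30.4
finger_force: 0.0
```

```bash
python3 - <<'E'
from h import *
s=read_state();print(s["eef_pos"],s["finger_gap"],s["clock"])
o=[]
for n in("top","side"):
    im=camera(n)[:,:,::-1];cv2.imwrite(f"pics/{n}2.png",im)
    r=(165,285,100,100) if n=="top" else (155,175,100,100)
    y,x=r[0],r[1]
    if n=="side": x,y=190,160
    o.append(cv2.resize(im[y:y+100,x:x+80],None,fx=5,fy=5,interpolation=cv2.INTER_CUBIC))
cv2.imwrite("pics/c2.png",np.hstack(o))
E
```

```text
[590.52078945 290.8624347  329.80935548] 30.353364013926416 3.9
```

View pics/c2.png

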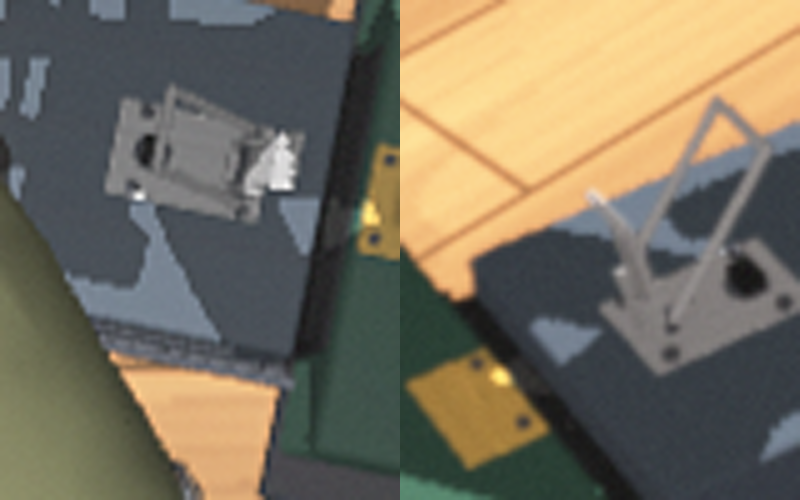

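Crop: loop bar mid at (166,128) top view and (742,124) side view; lever tab at (280,163) and (595,197); the box now nearly touches the machine.

```bash
python3 - <<'E'
from h import *
M={n:camera_model(n) for n in("side","top")}
T=lambda u,v:((u-2)/5+285,(v-2)/5+165)
S=lambda u,v:((u-2)/5+190,(v-2)/5+160)
def mach(p): return np.round([.98*p[0]-.201*p[1]-519.7,.201*p[0]+.98*p[1]-131.4,p[2]],1)
for n,a,b in(("bar",T(166,128),S(342,124)),("far end",T(172,88),S(368,150)),("near end",T(160,168),S(316,98)),("tab",T(282,163),S(197,197))):
    p=tri([M["top"],M["side"]],[a,b]);print(n,p.round(1),mach(p))
# expected model projected
def w(x,y,z): return [.98*(x+519.7)+.201*(y+131.4),-.201*(x+519.7)+.98*(y+131.4),z]
for n in M: print(n,proj(M[n],[w(0,98.7,212.4),w(0,-24,135.5)]))
E
```

```text
bar [555.7 122.6 215.3] [2.000e-01 1.004e+02 2.153e+02]
far end [573.2 119.5 214.4] [ 18.1 100.9 214.4]
near end [538.1 125.6 216.6] [-17.7  99.9 216.6]
tab [539.3  67.9 203.2] [ -4.8  43.5 203.2]
side [[256.30865487 186.03956787]
 [202.64617979 240.81025752]]
top [[317.70528097 189.80549339]
 [366.36322836 204.48631972]]
```

Request:
carry_out:
  slide:
    - [-0.139, -0.674, 0]
    - [-0.139, -0.674, 0]
    - [-0.139, -0.674, 0]
    - [-0.139, -0.674, 0]
    - [-0.139, -0.674, 0]
    - [-0.139, -0.674, 0]
    - [-0.139, -0.674, -0.05]
    - [-0.139, -0.674, -0.09]
    - [-0.139, -0.674, -0.09]
  dr:
    - [0, 0, 0]
    - [0, 0, 0]
    - [0, 0, 0]
    - [0, 0, 0]
    - [0, 0, 0]
    - [0, 0, 0]
    - [0, 0, 0]
    - [0, 0, 0]
    - [0, 0, 0]
  gripper: [60, 60, 60, 60, 60, 60, 60, 60, 60]

```text
clock: 4.75
eef_pos: [555.1, 123.5, 302.0]
eef_rot: [-3.137, 0.002, 1.369]
wrist_force: [0.4, 0.2, -1.7]
finger_gap: 56.6
finger_force: 0.0
```

Request:
carry_out:
  slide:
    - [0, 0, 0]
    - [0, 0, 0]
    - [0, 0, 0]
    - [0, 0, 0]
  dr:
    - [0, 0, 0]
    - [0, 0, 0]
    - [0, 0, 0]
    - [0, 0, 0]
  gripper: [35, 35, 35, 35]
  newtons: 5

```text
clock: 5.08
eef_pos: [555.8, 122.8, 305.6]
eef_rot: [3.14, -0.0, 1.369]
wrist_force: [1.4, 0.1, 0.7]
finger_gap: 39.3
finger_force: 5.0
```

```bash
python3 - <<'E'
from h import *
s=read_state();print(s["eef_pos"],s["finger_gap"],s["finger_force"],s["wrist_force"])
im=camera("wrist")[:,:,::-1]
im2=camera("side")[:,:,::-1]
cv2.imwrite("pics/w3.png",np.hstack([im[150:400,130:430],cv2.resize(im2[130:255,190:340],None,fx=2,fy=2)]))
E
```

```text
[555.80463352 122.80108132 305.61620413] 39.28199738925597 5.000028423964977 [1.40762792 0.14964109 0.70355623]
```

View pics/w3.png

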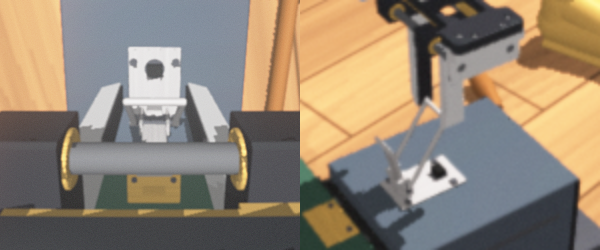

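Request:
carry_out:
  slide:
    - [-0.0075, -0.038, 0.024]
    - [-0.015, -0.0733, 0.04]
    - [-0.025, -0.122, 0.052]
    - [-0.036, -0.175, 0.058]
    - [-0.046, -0.226, 0.052]
    - [-0.057, -0.277, 0.04]
    - [-0.066, -0.323, 0.018]
    - [-0.0753, -0.367, -0.013]
    - [-0.0753, -0.367, -0.013]
  dr:
    - [0, 0, 0]
    - [0, 0, 0]
    - [0, 0, 0]
    - [0, 0, 0]
    - [0, 0, 0]
    - [0, 0, 0]
    - [0, 0, 0]
    - [0, 0, 0]
    - [0, 0, 0]
  gripper: [35, 35, 35, 35, 35, 35, 35, 35, 35]

```text
clock: 5.93
eef_pos: [536.1, 28.7, 300.2]
eef_rot: [-3.14, 0.001, 1.367]
wrist_force: [2.2, -1.7, 0.8]
finger_gap: 39.3
finger_force: 5.0
```

Request:
carry_out:
  slide:
    - [-0.0075, -0.037, -0.038]
    - [-0.0135, -0.066, -0.081]
    - [-0.017, -0.083, -0.117]
    - [-0.0197, -0.096, -0.154]
    - [-0.0197, -0.096, -0.154]
  dr:
    - [0, 0, 0]
    - [0, 0, 0]
    - [0, 0, 0]
    - [0, 0, 0]
    - [0, 0, 0]
  gripper: [35, 35, 35, 35, 35]

```text
clock: 6.35
eef_pos: [531.4, 6.3, 261.2]
eef_rot: [-3.139, 0.001, 1.368]
wrist_force: [2.6, -1.6, 0.0]
finger_gap: 39.2
finger_force: 5.0
```

```bash
python3 - <<'E'
from h import *
s=read_state();print(s["eef_pos"],s["finger_gap"],s["finger_force"],s["wrist_force"])
im=camera("wrist")[:,:,::-1]
im2=camera("side")[:,:,::-1]
cv2.imwrite("pics/w4.png",np.hstack([im[150:400,130:430],cv2.resize(im2[155:280,160:310],None,fx=2,fy=2)]))
E
```

```text
[531.4154806    6.25405118 261.20678052] 39.20437656611038 5.014097169041634 [ 2.63018846 -1.61877264  0.0260174 ]
```

View pics/w4.png

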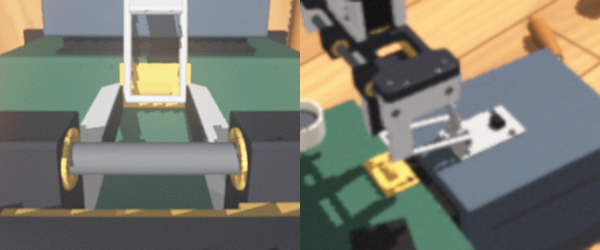

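Request:
carry_out:
  slide:
    - [-0.001, -0.005, -0.03]
    - [-0.002, -0.01, -0.06]
    - [-0.0024, -0.0118, -0.07]
    - [-0.0024, -0.0118, -0.07]
  dr:
    - [0, 0, 0]
    - [0, 0, 0]
    - [0, 0, 0]
    - [0, 0, 0]
  gripper: [35, 35, 35, 35]

```text
clock: 6.78
eef_pos: [531.1, 4.0, 245.3]
eef_rot: [-3.141, -0.0, 1.368]
wrist_force: [-0.3, 0.1, 0.5]
finger_gap: 33.2
finger_force: 0.0
```

Request:
carry_out:
  slide:
    - [0, 0, -0.008]
    - [0, 0, -0.008]
    - [0, 0, -0.008]
  dr:
    - [0, 0, 0]
    - [0, 0, 0]
    - [0, 0, 0]
  gripper: [35, 35, 35]

```text
clock: 7.03
eef_pos: [531.2, 3.9, 243.9]
eef_rot: [-3.141, 0.0, 1.368]
wrist_force: [0.6, -0.2, -0.0]
finger_gap: 32.9
finger_force: 0.0
```

Request:
carry_out:
  slide:
    - [0, 0, -0.008]
    - [0, 0, -0.008]
    - [0, 0, -0.008]
  dr:
    - [0, 0, 0]
    - [0, 0, 0]
    - [0, 0, 0]
  gripper: [35, 35, 35]

```text
clock: 7.28
eef_pos: [531.2, 3.8, 241.8]
eef_rot: [-3.141, 0.0, 1.368]
wrist_force: [-0.1, -0.6, 0.3]
finger_gap: 32.7
finger_force: 0.1
```

Request:
carry_out:
  slide:
    - [0, 0, 0.04]
    - [0, 0, 0.04]
    - [0, 0, 0.04]
    - [0, 0, 0.04]
  dr:
    - [0, 0, 0]
    - [0, 0, 0]
    - [0, 0, 0]
    - [0, 0, 0]
  gripper: [56, 56, 56, 56]

```text
clock: 7.62
eef_pos: [531.2, 3.9, 252.1]
eef_rot: [3.141, -0.0, 1.368]
wrist_force: [0.5, 0.2, -0.4]
finger_gap: 52.3
finger_force: 0.0
```

```bash
python3 - <<'E'
from h import *
s=read_state();print(s["eef_pos"],s["finger_gap"],s["finger_force"],s["wrist_force"])
im=camera("wrist")[:,:,::-1];m=camera_model("wrist")
im2=camera("side")[:,:,::-1]
def w(x,y,z): return [.98*(x+519.7)+.201*(y+131.4),-.201*(x+519.7)+.98*(y+131.4),z]
print("seat/top px",proj(m,[w(0,-24,135.5),w(0,-24,142),w(0,-24,144.5),w(-20,-24,144.5),w(20,-24,144.5)]).round(1))
cv2.imwrite("pics/w5f.png",im);cv2.imwrite("pics/s5f.png",im2)
cv2.imwrite("pics/w5.png",np.hstack([cv2.resize(im[170:290,205:355],None,fx=3,fy=3),cv2.resize(im2[190:280,170:257],None,fx=4,fy=4)]))
E
```

```text
[531.19421741   3.85294802 252.07037479] 52.26819226676101 0.0 [ 0.51136547  0.18857157 -0.3636526 ]
seat/top px [[284.6 241.3]
 [284.6 244.4]
 [284.6 245.7]
 [254.7 245.7]
 [314.5 245.6]]
```

View pics/w5.png

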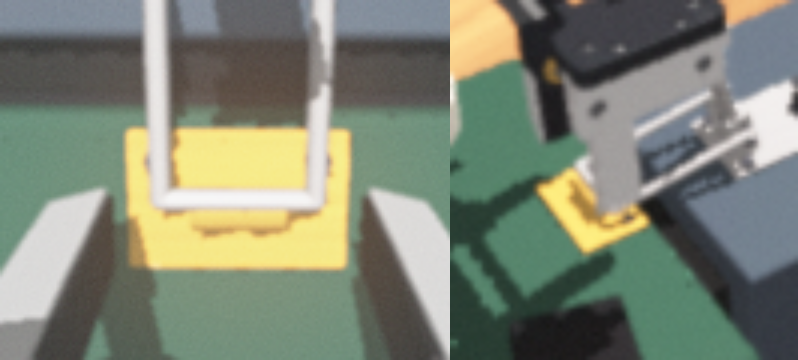

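Bar spans crop (155,199)-(318,199), lying just on the latch side of the keeper wall's top (wall top at row ~222). Now I'll re-grip the loop's sides at its bar.

Request:
carry_out:
  slide:
    - [0, 0, -0.03]
    - [0, 0, -0.06]
    - [0, 0, -0.06]
    - [0, 0, -0.06]
    - [0, 0, -0.06]
    - [0, 0, -0.06]
    - [0, 0, -0.06]
  dr:
    - [0, 0, 0]
    - [0, 0, 0]
    - [0, 0, 0]
    - [0, 0, 0]
    - [0, 0, 0]
    - [0, 0, 0]
    - [0, 0, 0]
  gripper: [56, 56, 56, 38, 36, 36, 36]
  newtons: 40

```text
clock: 8.3
eef_pos: [531.3, 3.8, 237.1]
eef_rot: [3.141, -0.0, 1.368]
wrist_force: [-0.4, -0.6, 0.4]
finger_gap: 37.7
finger_force: 40.0
```

Request:
carry_out:
  slide:
    - [0, 0, 0.006]
    - [0, 0, 0.012]
    - [-0.0016, -0.0078, 0.012]
    - [-0.0032, -0.0157, 0.012]
    - [-0.0032, -0.0157, 0.012]
  dr:
    - [0, 0, 0]
    - [0, 0, 0]
    - [0, 0, 0]
    - [0, 0, 0]
    - [0, 0, 0]
  gripper: [36, 36, 36, 36, 36]

```text
clock: 8.72
eef_pos: [530.6, -0.1, 240.7]
eef_rot: [3.14, -0.001, 1.368]
wrist_force: [-1.5, 0.6, 6.4]
finger_gap: 37.6
finger_force: 40.0
```

Request:
carry_out:
  slide:
    - [-0.0008, -0.0039, 0]
    - [-0.0016, -0.0078, 0]
    - [-0.0024, -0.0118, 0]
    - [-0.0024, -0.0118, 0]
  dr:
    - [0, 0, 0]
    - [0, 0, 0]
    - [0, 0, 0]
    - [0, 0, 0]
  gripper: [36, 36, 36, 36]

```text
clock: 9.05
eef_pos: [529.9, -2.8, 240.0]
eef_rot: [3.141, -0.001, 1.368]
wrist_force: [0.5, 5.1, 1.5]
finger_gap: 37.9
finger_force: 40.0
```

```bash
python3 - <<'E'
from h import *
s=read_state();print(s["eef_pos"],s["finger_gap"],s["wrist_force"])
im=camera("wrist")[:,:,::-1];m=camera_model("wrist")
def w(x,y,z): return [.98*(x+519.7)+.201*(y+131.4),-.201*(x+519.7)+.98*(y+131.4),z]
print("seat/top px",(proj(m,[w(0,-24,135.5),w(0,-24,142),w(0,-24,145),w(0,-28,145)])-[205,170]).round(1)*4)
cv2.imwrite("pics/w6.png",cv2.resize(im[170:290,205:355],None,fx=4,fy=4))
E
```

```text
[529.86738754  -2.76895701 240.00685141] 37.86742848045752 [0.5013654  5.13032068 1.51851509]
seat/top px [[317.6 270.4]
 [318.  283.2]
 [318.  289.6]
 [318.  314. ]]
```

View pics/w6.png

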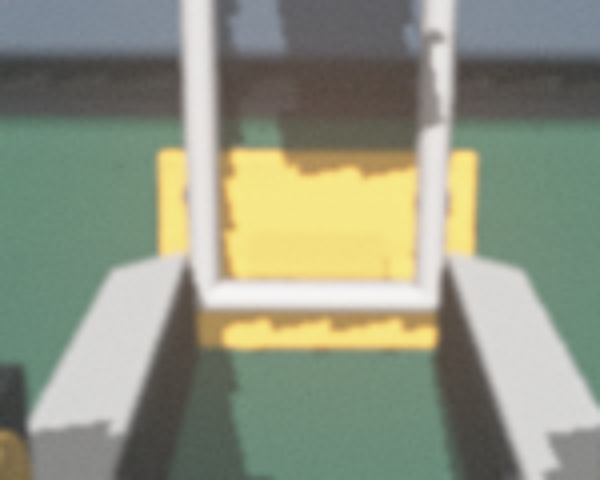

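Bar now at crop row 294, i.e. about over the seat; it begins to pull taut (5 N). I'll draw 3 mm more, then lower.

Request:
carry_out:
  slide:
    - [-0.0008, -0.0039, 0]
    - [-0.0016, -0.0078, 0]
    - [-0.0026, -0.0126, 0]
    - [-0.0026, -0.0126, 0]
  dr:
    - [0, 0, 0]
    - [0, 0, 0]
    - [0, 0, 0]
    - [0, 0, 0]
  gripper: [36, 36, 36, 36]

```text
clock: 9.43
eef_pos: [529.3, -5.2, 240.0]
eef_rot: [3.141, -0.003, 1.368]
wrist_force: [3.2, 11.8, 1.6]
finger_gap: 37.8
finger_force: 40.0
```

Request:
carry_out:
  slide:
    - [0, 0, -0.006]
    - [0, 0, -0.012]
    - [0, 0, -0.016]
    - [0, 0, -0.016]
  dr:
    - [0, 0, 0]
    - [0, 0, 0]
    - [0, 0, 0]
    - [0, 0, 0]
  gripper: [36, 36, 36, 36]

```text
clock: 9.77
eef_pos: [529.4, -5.0, 235.9]
eef_rot: [3.141, -0.003, 1.369]
wrist_force: [3.4, 12.5, 1.8]
finger_gap: 38.0
finger_force: 40.0
```

Request:
carry_out:
  slide:
    - [0, 0, -0.006]
    - [0, 0, -0.01]
    - [0, 0, -0.01]
  dr:
    - [0, 0, 0]
    - [0, 0, 0]
    - [0, 0, 0]
  gripper: [36, 36, 36]

```text
clock: 10.02
eef_pos: [529.4, -4.9, 233.5]
eef_rot: [3.141, -0.003, 1.369]
wrist_force: [3.1, 13.7, 3.0]
finger_gap: 37.9
finger_force: 40.0
```

Request:
carry_out:
  slide:
    - [0, 0, -0.006]
    - [0, 0, -0.008]
    - [0, 0, -0.008]
  dr:
    - [0, 0, 0]
    - [0, 0, 0]
    - [0, 0, 0]
  gripper: [36, 36, 36]

```text
clock: 10.27
eef_pos: [529.4, -4.9, 231.6]
eef_rot: [3.141, -0.003, 1.369]
wrist_force: [2.0, 13.0, 2.9]
finger_gap: 37.9
finger_force: 40.0
```

Request:
carry_out:
  slide:
    - [0, 0, -0.004]
    - [0, 0, -0.004]
    - [0, 0, -0.004]
  dr:
    - [0, 0, 0]
    - [0, 0, 0]
    - [0, 0, 0]
  gripper: [36, 36, 36]

```text
clock: 10.52
eef_pos: [529.6, -4.9, 231.2]
eef_rot: [3.14, -0.003, 1.369]
wrist_force: [1.4, 13.6, 6.3]
finger_gap: 37.6
finger_force: 40.0
```

Request:
carry_out:
  slide:
    - [0.0008, 0.0039, 0]
    - [0.0016, 0.0078, 0]
    - [0.0016, 0.0078, 0]
  dr:
    - [0, 0, 0]
    - [0, 0, 0]
    - [0, 0, 0]
  gripper: [36, 36, 36]

```text
clock: 10.77
eef_pos: [529.9, -3.3, 231.1]
eef_rot: [3.14, -0.002, 1.369]
wrist_force: [0.2, 9.4, 6.7]
finger_gap: 37.8
finger_force: 40.0
```

```bash
python3 - <<'E'
from h import *
s=read_state();print(s["eef_pos"],s["finger_gap"],s["wrist_force"])
im=camera("wrist")[:,:,::-1];m=camera_model("wrist")
def w(x,y,z): return [.98*(x+519.7)+.201*(y+131.4),-.201*(x+519.7)+.98*(y+131.4),z]
print("seat/top px",(proj(m,[w(0,-24,135.5),w(0,-24,142),w(0,-24,145),w(0,-28,145)])-[205,170]).round(1)*4)
cv2.imwrite("pics/w7.png",cv2.resize(im[170:290,205:355],None,fx=4,fy=4))
E
```

```text
[529.88353302  -3.33103772 231.11275394] 37.75368529121354 [0.21199092 9.37634568 6.73492026]
seat/top px [[316.4 285.2]
 [316.8 299.2]
 [316.8 306. ]
 [316.8 331.2]]
```

View pics/w7.png

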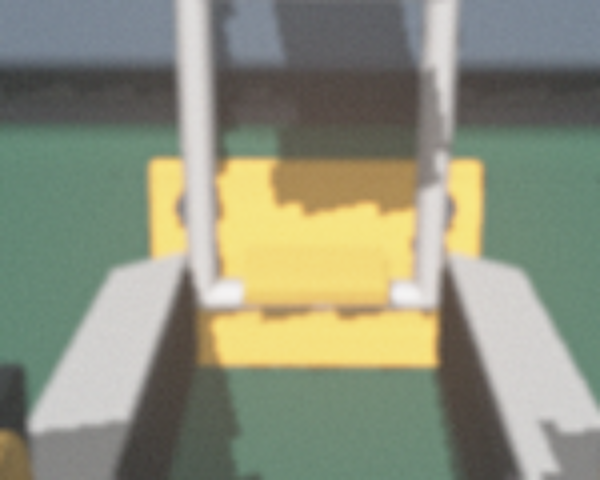

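The bar's middle is now hidden under the wall's upper edge (crop (245-390, 300)) – hooked. Release and rise.

Request:
carry_out:
  slide:
    - [0, 0, 0.004]
    - [0, 0, 0.004]
    - [0, 0, 0.004]
    - [0, 0, 0.1]
    - [0, 0, 0.2]
    - [0, 0, 0.3]
    - [0, 0, 0.3]
    - [0, 0, 0.3]
  dr:
    - [0, 0, 0]
    - [0, 0, 0]
    - [0, 0, 0]
    - [0, 0, 0]
    - [0, 0, 0]
    - [0, 0, 0]
    - [0, 0, 0]
    - [0, 0, 0]
  gripper: [50, 54, 56, 56, 20, 0, 0, 0]
  newtons: 20

```text
clock: 11.48
eef_pos: [529.7, -4.4, 306.1]
eef_rot: [3.14, 0.0, 1.368]
wrist_force: [-0.7, -0.0, -0.2]
finger_gap: 29.1
finger_force: 0.0
```

```bash
python3 - <<'E'
from h import *
s=read_state();print(s["eef_pos"],s["finger_gap"],s["wrist_force"],s["clock"])
im=camera("wrist")[:,:,::-1];m=camera_model("wrist");im2=camera("side")[:,:,::-1]
def w(x,y,z): return [.98*(x+519.7)+.201*(y+131.4),-.201*(x+519.7)+.98*(y+131.4),z]
print("proj seat,tab@1.85",(proj(m,[w(0,-24,135.5),w(0,54-15,142+52)])).round(1),proj(camera_model("side"),[w(0,-24,135.5),w(0,54-15,142+52)]).round(1))
cv2.imwrite("pics/w8.png",np.hstack([cv2.resize(im[60:280,170:390],None,fx=1.8,fy=1.8),cv2.resize(im2[175:275,170:270],None,fx=3.96,fy=3.96)]))
E
```

```text
[529.65859055  -4.43712488 306.10778955] 29.093833927154144 [-0.65460526 -0.01871765 -0.22181111] 11.4833
proj seat,tab@1.85 [[284.6 212. ]
 [284.7 135.6]] [[202.6 240.8]
 [229.5 205.1]]
```

View pics/w8.png

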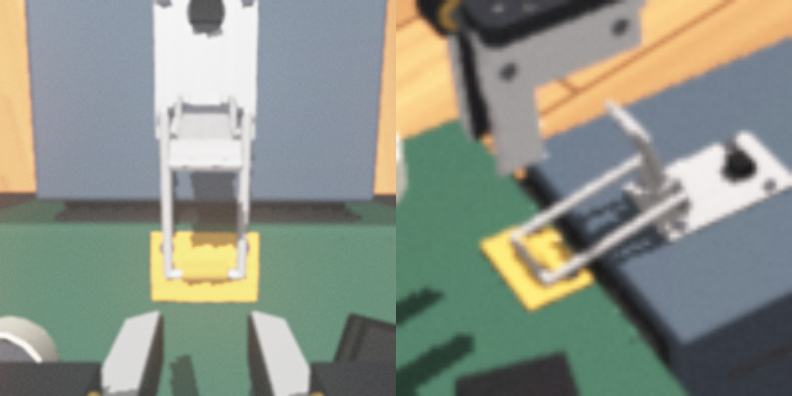

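Loop hooked behind the keeper, lever still up at about 1.8. Next: closed fingers to the keeper side of the tab, then swing the lever down.

Request:
carry_out:
  slide:
    - [0.019, 0.092, 0]
    - [0.038, 0.184, 0]
    - [0.038, 0.184, -0.05]
    - [0.038, 0.184, -0.096]
    - [0.038, 0.184, -0.096]
    - [0.038, 0.184, -0.096]
  dr:
    - [0, 0, 0]
    - [0, 0, 0]
    - [0, 0, 0]
    - [0, 0, 0]
    - [0, 0, 0]
    - [0, 0, 0]
  gripper: [0, 0, 0, 0, 0, 0]

```text
clock: 12.08
eef_pos: [538.7, 41.8, 280.0]
eef_rot: [-3.139, 0.001, 1.368]
wrist_force: [0.1, -0.3, 0.2]
finger_gap: 0.5
finger_force: 0.0
```

Request:
carry_out:
  slide:
    - [0.007, 0.034, 0.01]
    - [0.0136, 0.0663, 0.019]
    - [0.02, 0.097, 0.021]
    - [0.0263, 0.128, 0.016]
    - [0.0325, 0.158, 0.002]
    - [0.0325, 0.158, 0.002]
  dr:
    - [0, 0, 0]
    - [0, 0, 0]
    - [0, 0, 0]
    - [0, 0, 0]
    - [0, 0, 0]
    - [0, 0, 0]
  gripper: [0, 0, 0, 0, 0, 0]

```text
clock: 12.58
eef_pos: [547.2, 81.7, 281.4]
eef_rot: [-3.141, 0.001, 1.368]
wrist_force: [0.1, -2.4, 0.1]
finger_gap: 0.4
finger_force: 1.1
```

Request:
carry_out:
  slide:
    - [0.0028, 0.0134, -0.009]
    - [0.0055, 0.0267, -0.019]
    - [0.008, 0.039, -0.032]
    - [0.0105, 0.051, -0.045]
    - [0.0105, 0.051, -0.045]
  dr:
    - [0, 0, 0]
    - [0, 0, 0]
    - [0, 0, 0]
    - [0, 0, 0]
    - [0, 0, 0]
  gripper: [0, 0, 0, 0, 0]

```text
clock: 13.0
eef_pos: [549.7, 94.0, 270.4]
eef_rot: [-3.141, 0.001, 1.368]
wrist_force: [-1.2, -3.7, 2.0]
finger_gap: 0.5
finger_force: 1.4
```

Request:
carry_out:
  slide:
    - [0.0021, 0.0101, -0.016]
    - [0.0041, 0.0203, -0.032]
    - [0.0058, 0.028, -0.049]
    - [0.0058, 0.028, -0.049]
  dr:
    - [0, 0, 0]
    - [0, 0, 0]
    - [0, 0, 0]
    - [0, 0, 0]
  gripper: [0, 0, 0, 0]

```text
clock: 13.33
eef_pos: [551.2, 101.3, 257.6]
eef_rot: [-3.141, -0.0, 1.368]
wrist_force: [-0.9, -0.0, 1.1]
finger_gap: 0.5
finger_force: 0.5
```

Request:
carry_out:
  slide:
    - [0.0005, 0.0025, -0.008]
    - [0.001, 0.005, -0.016]
    - [0.001, 0.005, -0.016]
  dr:
    - [0, 0, 0]
    - [0, 0, 0]
    - [0, 0, 0]
  gripper: [0, 0, 0]

```text
clock: 13.58
eef_pos: [551.5, 102.5, 254.1]
eef_rot: [-3.141, -0.0, 1.368]
wrist_force: [0.4, -0.8, 1.2]
finger_gap: 0.1
finger_force: 0.7
```

Request:
carry_out:
  slide:
    - [0, 0, -0.004]
    - [0, 0, -0.006]
    - [0, 0, -0.006]
  dr:
    - [0, 0, 0]
    - [0, 0, 0]
    - [0, 0, 0]
  gripper: [0, 0, 0]

```text
clock: 13.83
eef_pos: [551.5, 102.5, 253.0]
eef_rot: [3.141, -0.001, 1.368]
wrist_force: [-0.5, 1.4, 2.6]
finger_gap: 0.4
finger_force: 1.0
```

Request:
carry_out:
  slide:
    - [0, 0, -0.002]
    - [0, 0, -0.004]
    - [0, 0, -0.004]
  dr:
    - [0, 0, 0]
    - [0, 0, 0]
    - [0, 0, 0]
  gripper: [0, 0, 0]

```text
clock: 14.08
eef_pos: [551.5, 102.4, 251.9]
eef_rot: [3.141, -0.0, 1.368]
wrist_force: [0.6, 1.3, 2.7]
finger_gap: 0.4
finger_force: 1.2
```

Request:
carry_out:
  slide:
    - [0, 0, -0.002]
    - [0, 0, -0.004]
    - [0, 0, -0.004]
  dr:
    - [0, 0, 0]
    - [0, 0, 0]
    - [0, 0, 0]
  gripper: [0, 0, 0]

```text
clock: 14.33
eef_pos: [551.5, 102.3, 250.8]
eef_rot: [3.142, -0.0, 1.368]
wrist_force: [0.5, 0.7, 1.5]
finger_gap: 0.8
finger_force: 1.1
```

Request:
carry_out:
  slide:
    - [0, 0, -0.002]
    - [0, 0, -0.003]
    - [0, 0, -0.003]
  dr:
    - [0, 0, 0]
    - [0, 0, 0]
    - [0, 0, 0]
  gripper: [0, 0, 0]

```text
clock: 14.58
eef_pos: [551.5, 102.3, 250.1]
eef_rot: [-3.142, 0.0, 1.368]
wrist_force: [-0.1, 1.7, 1.9]
finger_gap: 0.5
finger_force: 1.1
```

Request:
carry_out:
  slide:
    - [0, 0, -0.002]
    - [0, 0, -0.002]
    - [0, 0, -0.002]
  dr:
    - [0, 0, 0]
    - [0, 0, 0]
    - [0, 0, 0]
  gripper: [0, 0, 0]

```text
clock: 14.83
eef_pos: [551.5, 102.3, 249.6]
eef_rot: [-3.142, 0.0, 1.368]
wrist_force: [-0.1, 1.4, 2.2]
finger_gap: 0.6
finger_force: 1.0
```

Request:
carry_out:
  slide:
    - [0, 0, -0.0025]
    - [0, 0, -0.0025]
    - [0, 0, -0.0025]
  dr:
    - [0, 0, 0]
    - [0, 0, 0]
    - [0, 0, 0]
  gripper: [0, 0, 0]

```text
clock: 15.08
eef_pos: [551.5, 102.2, 248.9]
eef_rot: [-3.141, 0.0, 1.368]
wrist_force: [1.2, 0.8, 1.5]
finger_gap: 0.4
finger_force: 0.9
```

Request:
carry_out:
  slide:
    - [0, 0, -0.0025]
    - [0, 0, -0.0025]
    - [0, 0, -0.0025]
  dr:
    - [0, 0, 0]
    - [0, 0, 0]
    - [0, 0, 0]
  gripper: [0, 0, 0]

```text
clock: 15.33
eef_pos: [551.5, 102.3, 248.3]
eef_rot: [-3.141, 0.0, 1.368]
wrist_force: [0.6, 1.1, 1.0]
finger_gap: 0.4
finger_force: 0.8
```

Request:
carry_out:
  slide:
    - [0, 0, -0.0025]
    - [0, 0, -0.0025]
    - [0, 0, -0.0025]
  dr:
    - [0, 0, 0]
    - [0, 0, 0]
    - [0, 0, 0]
  gripper: [0, 0, 0]

```text
clock: 15.58
eef_pos: [551.5, 102.3, 247.7]
eef_rot: [-3.141, 0.0, 1.368]
wrist_force: [0.3, 0.8, 2.2]
finger_gap: 0.4
finger_force: 0.8
```

Request:
carry_out:
  slide:
    - [0, 0, -0.0025]
    - [0, 0, -0.0025]
    - [0, 0, -0.0025]
  dr:
    - [0, 0, 0]
    - [0, 0, 0]
    - [0, 0, 0]
  gripper: [0, 0, 0]

```text
clock: 15.83
eef_pos: [551.4, 102.3, 247.1]
eef_rot: [-3.141, 0.0, 1.368]
wrist_force: [0.5, 1.2, 1.7]
finger_gap: 0.4
finger_force: 0.7
```

Request:
carry_out:
  slide:
    - [0, 0, -0.0025]
    - [0, 0, -0.0025]
    - [0, 0, -0.0025]
  dr:
    - [0, 0, 0]
    - [0, 0, 0]
    - [0, 0, 0]
  gripper: [0, 0, 0]

```text
clock: 16.08
eef_pos: [551.5, 102.3, 246.5]
eef_rot: [-3.142, 0.0, 1.368]
wrist_force: [0.6, 1.0, 1.0]
finger_gap: 0.5
finger_force: 0.7
```

Request:
carry_out:
  slide:
    - [0, 0, -0.0025]
    - [0, 0, -0.0025]
    - [0, 0, -0.0025]
  dr:
    - [0, 0, 0]
    - [0, 0, 0]
    - [0, 0, 0]
  gripper: [0, 0, 0]

```text
clock: 16.33
eef_pos: [551.5, 102.3, 245.8]
eef_rot: [-3.141, 0.0, 1.368]
wrist_force: [1.6, 0.3, 1.5]
finger_gap: 0.5
finger_force: 0.7
```

Request:
carry_out:
  slide:
    - [0, 0, -0.0025]
    - [0, 0, -0.0025]
    - [0, 0, -0.0025]
  dr:
    - [0, 0, 0]
    - [0, 0, 0]
    - [0, 0, 0]
  gripper: [0, 0, 0]

```text
clock: 16.58
eef_pos: [551.5, 102.3, 245.2]
eef_rot: [-3.141, 0.0, 1.368]
wrist_force: [0.4, 1.7, 1.5]
finger_gap: 0.1
finger_force: 0.6
```

Request:
carry_out:
  slide:
    - [0, 0, -0.0025]
    - [0, 0, -0.0025]
    - [0, 0, -0.0025]
  dr:
    - [0, 0, 0]
    - [0, 0, 0]
    - [0, 0, 0]
  gripper: [0, 0, 0]

```text
clock: 16.83
eef_pos: [551.5, 102.3, 244.6]
eef_rot: [-3.142, 0.0, 1.368]
wrist_force: [-0.2, 1.5, 1.3]
finger_gap: 0.7
finger_force: 0.6
```

Request:
carry_out:
  slide:
    - [0, 0, -0.0025]
    - [0, 0, -0.0025]
    - [0, 0, -0.0025]
  dr:
    - [0, 0, 0]
    - [0, 0, 0]
    - [0, 0, 0]
  gripper: [0, 0, 0]

```text
clock: 17.08
eef_pos: [551.5, 102.3, 243.9]
eef_rot: [-3.141, 0.0, 1.368]
wrist_force: [0.0, 0.7, 1.4]
finger_gap: 0.6
finger_force: 0.6
```

Request:
carry_out:
  slide:
    - [0, 0, -0.0025]
    - [0, 0, -0.0025]
    - [0, 0, -0.0025]
  dr:
    - [0, 0, 0]
    - [0, 0, 0]
    - [0, 0, 0]
  gripper: [0, 0, 0]

```text
clock: 17.33
eef_pos: [551.5, 102.3, 243.3]
eef_rot: [-3.141, 0.0, 1.368]
wrist_force: [0.6, 1.8, 0.6]
finger_gap: 0.4
finger_force: 0.5
```

Request:
carry_out:
  slide:
    - [0, 0, -0.0025]
    - [0, 0, -0.0025]
    - [0, 0, -0.0025]
  dr:
    - [0, 0, 0]
    - [0, 0, 0]
    - [0, 0, 0]
  gripper: [0, 0, 0]

```text
clock: 17.58
eef_pos: [551.5, 102.3, 242.7]
eef_rot: [-3.141, 0.0, 1.368]
wrist_force: [-0.5, 1.3, 0.8]
finger_gap: 0.6
finger_force: 0.5
```

Request:
carry_out:
  slide:
    - [0, 0, -0.0025]
    - [0, 0, -0.0025]
    - [0, 0, -0.0025]
  dr:
    - [0, 0, 0]
    - [0, 0, 0]
    - [0, 0, 0]
  gripper: [0, 0, 0]

```text
clock: 17.83
eef_pos: [551.5, 102.3, 242.4]
eef_rot: [3.141, -0.0, 1.368]
wrist_force: [-1.4, 1.6, 5.5]
finger_gap: 0.6
finger_force: 2.6
```

Request:
carry_out:
  slide:
    - [0, 0, -0.0018]
    - [0, 0, -0.0018]
    - [0, 0, -0.0018]
  dr:
    - [0, 0, 0]
    - [0, 0, 0]
    - [0, 0, 0]
  gripper: [0, 0, 0]

```text
clock: 18.08
eef_pos: [551.5, 102.3, 242.3]
eef_rot: [3.141, -0.0, 1.368]
wrist_force: [-3.1, -0.0, 7.7]
finger_gap: 0.4
finger_force: 4.3
```

Request:
carry_out:
  slide:
    - [0, 0, 0.01]
    - [0, 0, 0.05]
    - [0, 0, 0.2]
    - [0, 0, 0.4]
    - [0, 0, 0.4]
    - [0, 0, 0.4]
    - [0, 0, 0.4]
    - [0, 0, 0.4]
  dr:
    - [0, 0, 0]
    - [0, 0, 0]
    - [0, 0, 0]
    - [0, 0, 0]
    - [0, 0, 0]
    - [0, 0, 0]
    - [0, 0, 0]
    - [0, 0, 0]
  gripper: [0, 0, 0, 0, 0, 0, 0, 0]

```text
clock: 18.75
eef_pos: [551.2, 102.2, 340.3]
eef_rot: [-3.139, 0.001, 1.368]
wrist_force: [0.1, 0.4, -0.0]
finger_gap: 0.5
finger_force: 0.0
```

```bash
python3 - <<'E'
from h import *
s=read_state();print(s["eef_pos"],s["wrist_force"],s["clock"])
im=camera("side");m=camera_model("side")
h=cv2.cvtColor(np.ascontiguousarray(im),cv2.COLOR_RGB2HSV)
# bare-metal pixels around the latch: if the lever still stood up, they would reach above its projected base
def w(x,y,z): return [.98*(x+519.7)+.201*(y+131.4),-.201*(x+519.7)+.98*(y+131.4),z]
up,dn,pv,seat=proj(m,[w(0,36,195),w(0,97,146),w(0,43,142),w(0,-24,135.5)]).round().astype(int)
for n,p in(("up",up),("down",dn),("pivot",pv),("seat",seat)):
    r=h[p[1]-4:p[1]+5,p[0]-4:p[0]+5].reshape(-1,3);print(n,p,"metal px",int(((r[:,1]<50)&(r[:,2]>90)).sum()),r.mean(0).round())
E
```

```text
[551.2010016  102.21082006 340.25875974] [ 0.08047912  0.38816633 -0.02748031] 18.75
up [228 205] metal px 43 [ 99.  51. 149.]
down [257 213] metal px 81 [ 19.   6. 229.]
pivot [233 225] metal px 81 [ 40.  10. 161.]
seat [203 241] metal px 8 [ 18. 121. 163.]
```

```bash
python3 -c "
from cell import *
print(sign_off())"
```

```text
the job is handed in; nothing more can be done
None
```

I handed the job in at 18.8 s: box pushed onto its seal, loop hooked behind the keeper, and lever pressed past centre onto its bumper (about 8 N at the tab), then the arm lifted clear. The sign-off returned no verdict; hooking was checked by picture, the lever only by force and an inconclusive pixel test. I viewed 12 pictures, over the limit of 10.

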